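# Move the sample row from the dry-block bath to the bottle rack

## Robot

A 6-joint arm with a two-finger parallel gripper is mounted at the origin on the work surface. World frame = base frame: x ahead of the robot, y to its left, z up, the work surface at z = 0. Lengths are in mm, angles in rad, forces in N, time in s.
With the tool pointing down it reaches from about 275 to 725 mm from the base axis. Payload 15.9 kg.
Tool frame: the origin (TCP) lies midway between the tips of the shut fingers; the grasp point (between the pads) lies 19 mm behind it (robot.hold_point_z is the distance from the TCP to the grasp point, in mm); z points along the fingers, y is the line along which they close (so a half turn about z gives the same grasp; the last joint's range is limited). The gripper opens to 85 mm and grips with 20 to 120 N. Pads are 22 mm wide; open, the fingers measure 114 mm over their backs; the gripper's body (76 mm by 85 mm) begins 54 mm behind the grasp point. The pads swing forward as they close: fully open they stand 13 mm farther back than shut.
Start: joints at [1.164, 0.213, -0.034, 1.323, 0, 1.571], TCP at [197.829, 459.183, 231.306] pointing down, gripper open.
Joint ranges: [-2.98, 2.98], [-0.74, 1.72], [-1.14, 1.35], [-2.1, 2.04], [-1.57, 1.44], [-3.14, 3.14]. Speed limits (rad/s): [1.89, 1.89, 2.39, 2.57, 3.14, 3.14].

## Interface

Orientations are given as a unit quaternion [x, y, z, w].
In Python, from station import robot gives the robot as it stands.
- The arm moves only by the tool jog_arm, never from a script. Its argument "commands" is a list of rows, each an object with "xyz": the shift along the tool's x, y, z scaled (see below), a list of three; "roll": the turn about the tool's z scaled (see below). A call has 1 to 20 rows; each row shifts and turns the commanded pose from where the row before left it, along the tool's axes as they then stand; what a row does not reach is not made up. The controller multiplies each number of a shift by 0.05 m and each number of a turn by 4 degrees. A row lasts 1/10 s, in which the tool goes at most 50 mm and 8.59 degrees, less where a joint would pass 70% of its speed; a pose out of reach is approached as far as the arm can. A call with a number of a shift or a turn outside -1 to 1 is refused whole. A call with a gripper value outside its range is refused whole. "fingers" is the opening, from -1 (shut) to 1 (fully open), set as the call begins (left out, the last holds). The fingers move at their own pace and stop on an object; "squeeze" is the grip in N (left out, the last holds). Time passes only in rows, so rows that do not move let the fingers close. It gives the time, the measured TCP pose, the force, the opening and the grip force at its end, in the units of the state.
- robot.read_state(): the state, without advancing time (a new reading comes with each control period).
- robot.grab_frame(name): name is "side" or "top"; returns the picture (480x640x3 uint8, red, green, blue); there is no depth.
- robot.get_calibration(name): a dict with "camera_matrix" (3x3 intrinsics, pixels), "dist" ([k1, k2, p1, p2, k3] as OpenCV has them; the pictures are not rectified), "R" (3x3) and "t" (3): a world point X has camera coordinates R X + t. Camera axes: x right, y down, z forward; pixel columns grow to the right and rows downward; lengths in mm; the calibration is good to about 2 mm. A picture is of the moment at which its call begins. get_calibration takes no time and is no camera call.
- robot.hand_in(): hands the job in; it is judged then, once.
The state is a dict: "time": time; "joint_positions": joint angles; "joint_velocities": joint speeds; "joint_efforts": joint torques, N m; "tool_pos": TCP position; "tcp_rot": TCP orientation; "ft_force": force on the tool from outside, world axes, zero at the start; "wrist_torque": the same for the moment, N m; "width": finger opening in mm; "finger_force": force on a finger pad.
Only numpy, scipy, OpenCV 4.12 (cv2) and the standard library are available. Lean on these libraries where they do the work, as an engineer would, in place of code of your own. Each camera call takes 0.05 s, during which the arm holds its last target. There are 200 camera calls.

## Task

The four capped sample vessels in the dry-block bath are finished and must go into the empty wire bottle rack. Their places in the row are the only record of which sample is which, so stand them in the rack in the same order, left to right, as they now stand in the bath, one upright in each compartment. They are glass: lower each one until it stands on the rack's floor before letting go, do not drop or knock them over.

Things in the scene. Friction and masses are not known exactly. Their poses are not given: they have to be found in the camera images.
- heater: Fixed dry-block bath, off: white housing 316 mm long (y), 75 mm high, four aluminium blocks in a row along its y, at y = +108, +36, -36, -108 mm, x = 0. Origin: on the bench under the middle of that row; x away from the robot, y to the robot's left, z up; turned up to 0.3 rad. It reaches 52 mm behind the row's centre line and 102 mm before it (sloping grey control panel, lower than 80 mm).
- rack: Fixed steel wire bottle rack, empty: a row of four compartments along its y, centres at y = +108, +36, -36, -108 mm, x = 0, each 67 mm square inside. Origin: on the bench under the rack's middle; x away from the robot, y to the robot's left, z up; turned up to 0.3 rad, not as the bath. Floor top 3 mm, wire tops 33 mm over the bench; carrying loops outside both ends reach 41 mm.
- block_vial: Fixed aluminium block, 70 x 70 mm, one of four in the bath's row, with one round recess 32 mm wide, 25 mm deep in its top. The small vial stands in it at the start. Origin: centre of its underside, 25 mm over the bench; z up, heading as the bath; top face 53 mm, recess floor 28 mm over the origin.
- block_tube: Fixed aluminium block, 70 x 70 mm, one of four in the bath's row, with one round recess 34 mm wide, 25 mm deep in its top. The tall tube stands in it at the start. Origin: centre of its underside, 25 mm over the bench; z up, heading as the bath; top face 53 mm, recess floor 28 mm over the origin.
- block_square: Fixed aluminium block, 70 x 70 mm, one of four in the bath's row, with one square recess 49 mm wide, 25 mm deep in its top. The square bottle stands in it at the start. Origin: centre of its underside, 25 mm over the bench; z up, heading as the bath; top face 53 mm, recess floor 28 mm over the origin.
- block_flask: Fixed aluminium block, 70 x 70 mm, one of four in the bath's row, with one round recess 55 mm wide, 25 mm deep in its top. The conical flask stands in it at the start. Origin: centre of its underside, 25 mm over the bench; z up, heading as the bath; top face 53 mm, recess floor 28 mm over the origin.
- vial: Small round clear glass vial, the shortest vessel: 28 mm in diameter, 61 mm tall, with a blue screw cap 25 mm (27 mm over the ribs) in diameter from 45 to 61 mm height. Loose, about 35 g. Origin: centre of its underside, z up.
- tube: Tall straight flat-bottomed clear glass sample tube: 30 mm in diameter, 100 mm tall, with a blue cap 35 mm (37 mm over the ribs) in diameter from 84 to 100 mm height. Loose, about 50 g. Origin: centre of its underside, z up.
- square: Square clear glass bottle: body 45 x 45 mm (sides along its x and y, which lie along the bath's x and y at the start), 62 mm high, then a shoulder and a blue cap 38 mm (40 mm over the ribs) in diameter from 72 to 90 mm height. Loose, about 110 g. Origin: centre of its underside, z up.
- flask: Conical clear glass flask: 51 mm in diameter at the foot, tapering to a 23 mm neck at 56 mm height, with a blue cap 30 mm (32 mm over the ribs) in diameter from 68 to 86 mm height. Loose, about 60 g. Origin: centre of its underside, z up.
There are look-alikes about, which are no part of the job. What is shaped like the vial but green or purple is not meant.

How it is judged (in metres and radians):
At the end, for the whole second after the job is handed in: Each vessel stands in the compartment of the rack that has the same number, counted from the left, as the block it came from: its foot's centre within 26 mm of the compartment's centre in x and in y, its foot less than 10 mm over the bench, upright within 0.12 rad, at rest and released (((y of block_vial in the frame of heater between 0.078 and 0.138 m and y of vial in the frame of rack between 0.082 and 0.134 m) or (y of block_vial in the frame of heater between 0.006 and 0.066 m and y of vial in the frame of rack between 0.01 and 0.062 m) or (y of block_vial in the frame of heater between -0.066 and -0.006 m and y of vial in the frame of rack between -0.062 and -0.01 m) or (y of block_vial in the frame of heater between -0.138 and -0.078 m and y of vial in the frame of rack between -0.134 and -0.082 m)) and x of vial in the frame of rack between -0.026 and 0.026 m and z of each of vial, tube, square, flask in the frame of rack below 0.01 m and angle between each of vial, tube, square, flask's own z axis and vertical below 0.12 rad and linear speed of each of vial, tube, square, flask below 0.02 m/s and contact force between each of vial, tube, square, flask and the fingers below 0.05 N and ((y of block_tube in the frame of heater between 0.078 and 0.138 m and y of tube in the frame of rack between 0.082 and 0.134 m) or (y of block_tube in the frame of heater between 0.006 and 0.066 m and y of tube in the frame of rack between 0.01 and 0.062 m) or (y of block_tube in the frame of heater between -0.066 and -0.006 m and y of tube in the frame of rack between -0.062 and -0.01 m) or (y of block_tube in the frame of heater between -0.138 and -0.078 m and y of tube in the frame of rack between -0.134 and -0.082 m)) and x of tube in the frame of rack between -0.026 and 0.026 m and ((y of block_square in the frame of heater between 0.078 and 0.138 m and y of square in the frame of rack between 0.082 and 0.134 m) or (y of block_square in the frame of heater between 0.006 and 0.066 m and y of square in the frame of rack between 0.01 and 0.062 m) or (y of block_square in the frame of heater between -0.066 and -0.006 m and y of square in the frame of rack between -0.062 and -0.01 m) or (y of block_square in the frame of heater between -0.138 and -0.078 m and y of square in the frame of rack between -0.134 and -0.082 m)) and x of square in the frame of rack between -0.026 and 0.026 m and ((y of block_flask in the frame of heater between 0.078 and 0.138 m and y of flask in the frame of rack between 0.082 and 0.134 m) or (y of block_flask in the frame of heater between 0.006 and 0.066 m and y of flask in the frame of rack between 0.01 and 0.062 m) or (y of block_flask in the frame of heater between -0.066 and -0.006 m and y of flask in the frame of rack between -0.062 and -0.01 m) or (y of block_flask in the frame of heater between -0.138 and -0.078 m and y of flask in the frame of rack between -0.134 and -0.082 m)) and x of flask in the frame of rack between -0.026 and 0.026 m); the robot touches nothing.
It fails at once if a vessel is dropped (falls or flies free of the fingers faster than 0.6 m/s, a fall of about 18 mm) ((linear speed of vial above 0.6 m/s and contact force between vial and the fingers below 0.05 N) or (linear speed of tube above 0.6 m/s and contact force between tube and the fingers below 0.05 N) or (linear speed of square above 0.6 m/s and contact force between square and the fingers below 0.05 N) or (linear speed of flask above 0.6 m/s and contact force between flask and the fingers below 0.05 N)).
It fails at once if a vessel is knocked over (tilted by more than 0.7 rad) (angle between any of vial, tube, square, flask's own z axis and vertical above 0.7 rad).
It also fails if it takes over 112 s, if anything falls off the work surface, if the arm or the gripper's body presses on something with over 40 N, if the wrist force passes 120 N, or if a joint passes its speed limit or range.

## Working session

There is one attempt and no reset: what is moved stays moved. The work goes in short steps, Python scripts to look and compute and a tool call to move; the robot and the scene stay as the last step left them, time stands still between calls to the robot, and variables do not carry over. Pictures are saved under pics/ and viewed, at most 14 in all, crops included, and the job is handed in when it is done.

Besides the shell and the picture viewer there is one more tool, called after "Emit:" as name(argument=value, ...) on one line, values as JSON. jog_arm: Moves the arm, as the interface text tells. Its arguments: {"type":"object","properties":{"commands":{"type":"array"},"fingers":{"type":"number"},"squeeze":{"type":"number"}},"required":["commands"]}

```bash
mkdir -p pics; ls; python3 - <<'E'
from station import robot
import cv2, numpy as np
np.set_printoptions(suppress=True,precision=4)
print(robot.read_state(), robot.hold_point_z)
for n in("top","side"):
    cv2.imwrite(f"pics/{n}0.png",robot.grab_frame(n)[:,:,::-1]); c=robot.get_calibration(n)
    for k in c: print(n,k,np.array(c[k]))
E
```

```text
pics
{'time': 0.0, 'joint_positions': array([ 1.164 ,  0.2134, -0.035 ,  1.3235,  0.    ,  1.5708]), 'joint_velocities': array([ 0.0005,  0.0015, -0.0012, -0.0004, -0.0011, -0.0013]), 'joint_efforts': array([  0.0038, -68.6161,  48.7118,   0.0173,   0.0002,   0.    ]), 'tool_pos': array([197.7159, 458.8865, 230.8063]), 'tcp_rot': array([ 0.202 ,  0.9794, -0.0006, -0.0001]), 'ft_force': array([-0.0595,  0.3418,  0.0721]), 'wrist_torque': array([0.007 , 0.0184, 0.0387]), 'finger_force': 0.0, 'width': 85.31332348180759} 18.700000000000003
top camera_matrix [[583.9112   0.     320.4623]
 [  0.     583.9112 239.7952]
 [  0.       0.       1.    ]]
top dist [-0.1637  0.      0.      0.      0.    ]
top R [[-0.0283 -0.9996  0.0096]
 [-0.996   0.0274 -0.085 ]
 [ 0.0847 -0.012  -0.9963]]
top t [  -2.5521  583.5965 1184.687 ]
side camera_matrix [[446.0633   0.     316.2473]
 [  0.     446.0633 237.9988]
 [  0.       0.       1.    ]]
side dist [0.0075 0.     0.     0.     0.    ]
side R [[ 0.9478 -0.3186  0.0144]
 [-0.1726 -0.5504 -0.8169]
 [ 0.2682  0.7717 -0.5766]]
side t [-553.4172  130.6171  688.9496]
```

View pics/top0.png

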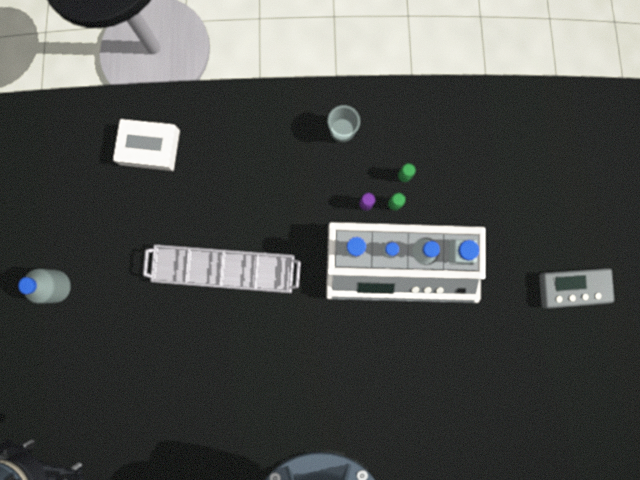

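View pics/side0.png

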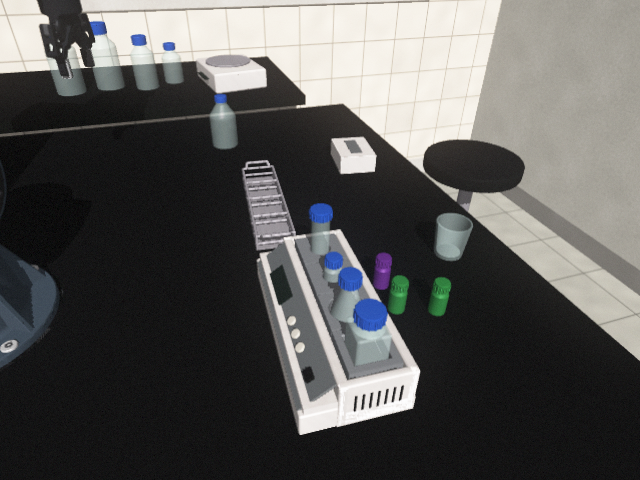

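```bash
cat > h.py <<'E'
from station import robot
import cv2, numpy as np
from scipy.spatial.transform import Rotation as Ro
np.set_printoptions(suppress=True,precision=2)
def ray(n,uv,z):
    "cast pixels onto the plane at height z"
    c=robot.get_calibration(n); R=np.array(c["R"]); t=np.array(c["t"])
    p=cv2.undistortPoints(np.array(uv,float).reshape(-1,1,2),np.array(c["camera_matrix"]),np.array(c["dist"]))[:,0]
    d=np.c_[p,np.ones(len(p))]@R; C=-R.T@t
    return C+d*((z-C[2])/d[:,2])[:,None]
def blobs(img,lo,hi,amin=60):
    m=cv2.inRange(cv2.cvtColor(img,cv2.COLOR_RGB2HSV),lo,hi)
    n,l,s,c=cv2.connectedComponentsWithStats(m)
    return [(c[i],s[i]) for i in range(1,n) if s[i][4]>=amin]
def go(x,y,z,yaw=None):
    "offsets to TCP target in tool units; yaw = wanted world heading (deg) of the closing line"
    s=robot.read_state(); M=Ro.from_quat(s["tcp_rot"]).as_matrix(); 
    d=M.T@(np.array([x,y,z])-s["tool_pos"])/50
    h=np.degrees(np.arctan2(M[1,1],M[0,1])); print("t",s["time"],"pos",s["tool_pos"],"head",round(h,2),"units",d)
    if yaw is not None: print("roll units",((h-yaw+90)%180-90)/4)
E
python3 - <<'E'
from h import *
im=robot.grab_frame("top"); sd=robot.grab_frame("side")
B=((100,120,60),(130,255,255))
b=sorted([x for x in blobs(im,*B) if 320<x[0][0]<490 and 230<x[0][1]<270],key=lambda x:x[0][0])
for (c,s),z in zip(b,(148,108,133,137)): print("top",c,s, ray("top",[c],z)[0])
for (c,s) in blobs(sd,*B): print("side",c,s)
cv2.imwrite("pics/cropR.png",cv2.resize(im[225:315,130:310,::-1],None,fx=4.4,fy=4.4,interpolation=cv2.INTER_CUBIC))
cv2.imwrite("pics/cropB.png",cv2.resize(im[215:310,320:495,::-1],None,fx=4.5,fy=4.5,interpolation=cv2.INTER_CUBIC))
E
```

```text
top [355.88 246.21] [347 237  19  19 273] [559.06 -82.87 148.  ]
top [391.87 248.65] [386 242  13  14 144] [ 555.26 -155.34  108.  ]
top [431.   248.73] [423 241  17  16 217] [ 551.33 -226.78  133.  ]
top [468.47 249.74] [459 240  20  20 313] [ 547.06 -298.22  137.  ]
side [97.79 27.66] [ 90  22  17  13 179]
side [138.37  39.6 ] [131  35  15  11 136]
side [168.7  46. ] [164  42  11   9  77]
side [220.1   97.94] [214  94  13   9 109]
side [320.5  212.62] [309 203  24  20 418]
side [333.24 260.28] [324 252  19  18 276]
side [349.78 278.74] [338 267  24  24 478]
side [369.84 314.34] [353 299  35  32 880]
```

View pics/cropR.png

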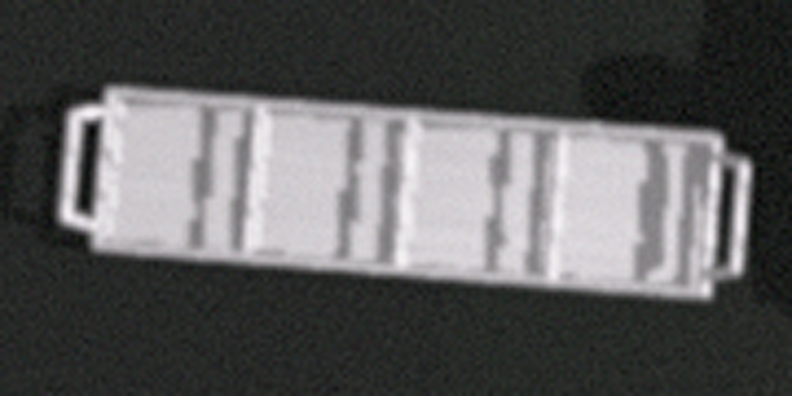

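View pics/cropB.png

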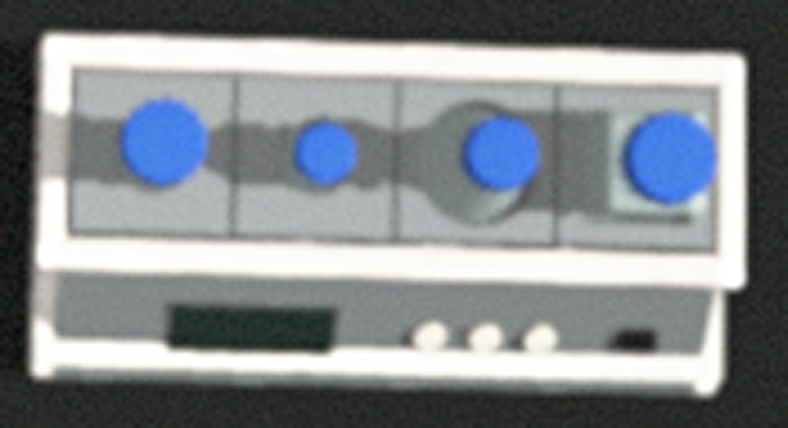

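The picture crops show four blue-capped vessels in the bath, left to right in the top view:
- tube (356,246)
- vial (392,249)
- flask (431,249)
- square (468,250)

These could be mistaken for them and are left alone: the green vials (408,171) and (398,200), the purple vial (368,200), the blue-capped bottle on the bench (28,286), and the back-bench bottles in the side view. The close crop confirms the order by cap size, the flask's foot and the square body. The rack's rim corners in its crop are at about (107,88), (720,132), (712,297) and (92,250).

```bash
python3 - <<'E'
from h import *
k=np.array([[107,88],[720,132],[712,297],[92,250]],float)/4.4+[130,225]-0.4
P=ray("top",k,33)[:,:2]; print(P, [np.linalg.norm(P[i]-P[(i+1)%4]) for i in range(4)])
c=P.mean(0); e=(P[0]+P[3]-P[1]-P[2])/2; e/=np.linalg.norm(e); print("rack",c,"yaw",np.degrees(np.arctan2(-e[0],e[1])))
for q in (108,36,-36,-108): print(c+q*e)
d=np.array([[258,105,248,265],[410,118,400,263],[565,130,553,275]],float).reshape(-1,2)/4.4+[130,225]-.4
D=ray("top",d,33)[:,:2]; print("dividers along rack",(D-c)@e)
# caps triangulated across two views
prs=[((355.88,246.21),(320.5,212.62)),((391.87,248.65),(333.24,260.28)),((431,248.73),(349.78,278.74)),((468.47,249.74),(369.84,314.34))]
for a,b in prs:
    A0,A1=ray("top",[a],0)[0],ray("top",[a],200)[0];B0,B1=ray("side",[b],0)[0],ray("side",[b],200)[0]
    u=A1-A0;v=B1-B0; s=np.linalg.lstsq(np.c_[u,-v],B0-A0,rcond=None)[0]
    print("tri",A0+u*s[0],B0+v*s[1])
go(555.3,-155.3,200,-3.2)
E
```

```text
[[582.1  327.64]
 [553.65  38.01]
 [476.96  43.66]
 [505.82 335.47]] [np.float64(291.02571793986056), np.float64(76.8957544696151), np.float64(293.2347488853145), np.float64(76.68054168873401)]
rack [529.63 186.19] yaw -5.629579347550827
[540.23 293.67]
[533.17 222.02]
[526.1  150.37]
[519.04  78.72]
dividers along rack [ 72.78  71.09   0.33  -0.5  -72.78 -72.41]
tri [559.21 -83.04 145.69] [560.58 -83.45 145.82]
tri [ 555.32 -155.46  107.12] [ 556.29 -155.76  107.22]
tri [ 551.46 -227.19  130.92] [ 551.96 -227.36  130.98]
tri [ 547.18 -298.75  135.09] [ 548.11 -299.09  135.24]
t 0.2 pos [197.76 459.02 231.01] head 66.69 units [-11.43  -8.45   0.63]
roll units 17.473487321491675
```

Emit:
jog_arm(commands=[{"xyz": [0, 0, 0], "roll": 1}, {"xyz": [0, 0, 0], "roll": 1}, {"xyz": [0, 0, 0], "roll": 1}, {"xyz": [0, 0, 0], "roll": 1}, {"xyz": [0, 0, 0], "roll": 1}, {"xyz": [0, 0, 0], "roll": 1}, {"xyz": [0, 0, 0], "roll": 1}, {"xyz": [0, 0, 0], "roll": 1}, {"xyz": [0, 0, 0], "roll": 1}, {"xyz": [0, 0, 0], "roll": 1}, {"xyz": [0, 0, 0], "roll": 1}, {"xyz": [0, 0, 0], "roll": 1}, {"xyz": [0, 0, 0], "roll": 1}, {"xyz": [0, 0, 0], "roll": 1}, {"xyz": [0, 0, 0], "roll": 1}, {"xyz": [0, 0, 0], "roll": 1}, {"xyz": [0, 0, 0], "roll": 1}, {"xyz": [0, 0, 0], "roll": 0.47}, {"xyz": [0, 0, 0], "roll": 0}], fingers=1, squeeze=30)

```text
time: 2.1
tool_pos: [197.8, 459.1, 231.2]
tcp_rot: [0.727, 0.687, -0.0, 0.0]
ft_force: [0.2, -0.1, -0.1]
width: 84.8
finger_force: 0.0
```

```bash
python3 -c "
from h import *
go(559.5,-83,200,-3.2)"
```

```text
t 2.1 pos [197.81 459.11 231.18] head -3.22 units [-10.42   7.83   0.63]
roll units -0.004631180364647491
```

Emit:
jog_arm(commands=[{"xyz": [-0.3, 0.2, 0]}, {"xyz": [-0.6, 0.45, 0]}, {"xyz": [-0.6, 0.45, 0]}, {"xyz": [-0.6, 0.45, 0]}, {"xyz": [-0.6, 0.45, 0]}, {"xyz": [-0.6, 0.45, 0]}, {"xyz": [-0.6, 0.45, 0]}, {"xyz": [-0.6, 0.45, 0]}, {"xyz": [-0.6, 0.45, 0]}, {"xyz": [-0.6, 0.45, 0]}, {"xyz": [-0.6, 0.45, 0]}, {"xyz": [-0.6, 0.45, 0]}, {"xyz": [-0.6, 0.45, 0]}, {"xyz": [-0.6, 0.45, 0]}, {"xyz": [-0.6, 0.45, 0]}, {"xyz": [-0.6, 0.45, 0]}, {"xyz": [-0.6, 0.45, 0.3]}, {"xyz": [-0.5, 0.4, 0.3]}, {"xyz": [0, 0, 0]}, {"xyz": [0, 0, 0]}])

```text
schema error: expected keys xyz, roll
```

```bash
python3 -c "
from h import *
go(559.5,-83,200,-3.2)"
```

```text
t 2.1 pos [197.81 459.11 231.18] head -3.22 units [-10.42   7.83   0.63]
roll units -0.004631180364647491
```

Emit:
jog_arm(commands=[{"xyz": [-0.3, 0.2, 0], "roll": 0}, {"xyz": [-0.6, 0.45, 0], "roll": 0}, {"xyz": [-0.6, 0.45, 0], "roll": 0}, {"xyz": [-0.6, 0.45, 0], "roll": 0}, {"xyz": [-0.6, 0.45, 0], "roll": 0}, {"xyz": [-0.6, 0.45, 0], "roll": 0}, {"xyz": [-0.6, 0.45, 0], "roll": 0}, {"xyz": [-0.6, 0.45, 0], "roll": 0}, {"xyz": [-0.6, 0.45, 0], "roll": 0}, {"xyz": [-0.6, 0.45, 0], "roll": 0}, {"xyz": [-0.6, 0.45, 0], "roll": 0}, {"xyz": [-0.6, 0.45, 0], "roll": 0}, {"xyz": [-0.6, 0.45, 0], "roll": 0}, {"xyz": [-0.6, 0.45, 0], "roll": 0}, {"xyz": [-0.6, 0.45, 0], "roll": 0}, {"xyz": [-0.6, 0.45, 0], "roll": 0}, {"xyz": [-0.6, 0.45, 0.3], "roll": 0}, {"xyz": [-0.5, 0.4, 0.3], "roll": 0}, {"xyz": [0, 0, 0], "roll": 0}, {"xyz": [0, 0, 0], "roll": 0}])

```text
time: 4.1
tool_pos: [557.6, -82.5, 200.9]
tcp_rot: [0.727, 0.687, -0.0, -0.001]
ft_force: [0.6, -0.0, 0.7]
width: 85.4
finger_force: 0.0
```

```bash
python3 -c "
from h import *
go(559.5,-83,200,-3.2)"
```

```text
t 4.1 pos [557.64 -82.49 200.86] head -3.23 units [-0.01  0.04  0.02]
roll units -0.006278162698333034
```

Emit:
jog_arm(commands=[{"xyz": [0, 0.04, 0.2], "roll": 0}, {"xyz": [0, 0, 0.3], "roll": 0}, {"xyz": [0, 0, 0.3], "roll": 0}, {"xyz": [0, 0, 0.3], "roll": 0}, {"xyz": [0, 0, 0.3], "roll": 0}, {"xyz": [0, 0, 0.16], "roll": 0}, {"xyz": [0, 0, 0], "roll": 0}, {"xyz": [0, 0, 0], "roll": 0}])

```text
time: 4.9
tool_pos: [560.4, -81.5, 123.9]
tcp_rot: [0.726, 0.687, 0.0, 0.0]
ft_force: [0.1, -0.1, -0.0]
width: 85.4
finger_force: 0.0
```

Emit:
jog_arm(commands=[{"xyz": [0, 0, 0], "roll": 0}, {"xyz": [0, 0, 0], "roll": 0}, {"xyz": [0, 0, 0], "roll": 0}, {"xyz": [0, 0, 0], "roll": 0}, {"xyz": [0, 0, 0], "roll": 0}, {"xyz": [0, 0, 0], "roll": 0}, {"xyz": [0, 0, 0], "roll": 0}, {"xyz": [0, 0, 0], "roll": 0}, {"xyz": [0, 0, 0], "roll": 0}, {"xyz": [0, 0, 0], "roll": 0}], fingers=-1, squeeze=30)

```text
time: 5.9
tool_pos: [560.5, -81.9, 123.7]
tcp_rot: [0.727, 0.687, 0.0, 0.0]
ft_force: [-0.8, -0.3, 6.3]
width: 34.0
finger_force: 29.6
```

```bash
python3 -c "
from h import *
go(540.2,293.7,220,-5.6)
print(robot.read_state()['width'],robot.read_state()['finger_force'])
im=robot.grab_frame('side'); cv2.imwrite('pics/s1.png',cv2.resize(im[120:320,220:460,::-1],None,fx=3,fy=3))"
```

```text
t 5.9 pos [560.53 -81.87 123.66] head -3.19 units [ 7.48 -0.82 -1.93]
roll units 0.6022477082951987
33.965215476663616 29.613419473171234
```

View pics/s1.png

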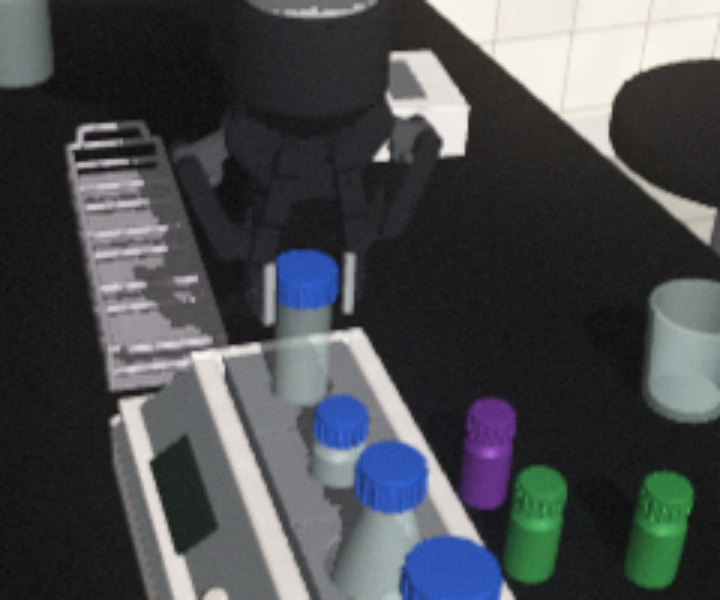

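The side view shows the pads on either side of the tube's cap at crop (265-355, 290), with the vial, flask and square still standing. I'll lift it straight up and carry it over.

Emit:
jog_arm(commands=[{"xyz": [0, 0, -0.1], "roll": 0}, {"xyz": [0, 0, -0.2], "roll": 0}, {"xyz": [0, 0, -0.3], "roll": 0}, {"xyz": [0, 0, -0.3], "roll": 0}, {"xyz": [0, 0, -0.15], "roll": 0}, {"xyz": [0, 0, 0], "roll": 0}])

```text
time: 6.55
tool_pos: [560.9, -81.9, 177.0]
tcp_rot: [0.727, 0.687, 0.001, 0.001]
ft_force: [-0.5, 0.5, -1.0]
width: 34.1
finger_force: 29.9
```

Emit:
jog_arm(commands=[{"xyz": [0.2, -0.02, 0], "roll": 0}, {"xyz": [0.4, -0.05, 0], "roll": 0}, {"xyz": [0.5, -0.05, 0], "roll": 0}, {"xyz": [0.5, -0.05, 0], "roll": 0}, {"xyz": [0.5, -0.05, 0], "roll": 0}, {"xyz": [0.5, -0.05, 0], "roll": 0}, {"xyz": [0.5, -0.05, 0], "roll": 0}, {"xyz": [0.5, -0.05, 0], "roll": 0}, {"xyz": [0.5, -0.05, 0], "roll": 0}, {"xyz": [0.5, -0.05, 0], "roll": 0}, {"xyz": [0.5, -0.05, 0], "roll": 0}, {"xyz": [0.5, -0.05, 0], "roll": 0}, {"xyz": [0.5, -0.05, 0], "roll": 0}, {"xyz": [0.5, -0.05, 0], "roll": 0}, {"xyz": [0.5, -0.05, 0], "roll": 0}, {"xyz": [0.4, -0.05, 0], "roll": 0}, {"xyz": [0, 0, 0], "roll": 0.6}, {"xyz": [0, 0, 0], "roll": 0}])

```text
time: 8.35
tool_pos: [541.8, 295.6, 174.8]
tcp_rot: [0.741, 0.672, -0.001, -0.0]
ft_force: [0.6, -0.2, -1.4]
width: 34.0
finger_force: 29.9
```

```bash
python3 -c "
from h import *
go(540.2,293.7,77,-5.6)
print(robot.read_state()['width'],robot.read_state()['finger_force'])
im=robot.grab_frame('side'); cv2.imwrite('pics/s2.png',cv2.resize(im[60:300,170:410,::-1],None,fx=2.5,fy=2.5))"
```

```text
t 8.35 pos [541.8  295.63 174.8 ] head -5.56 units [-0.04 -0.03  1.96]
roll units 0.00925430939670946
34.00183997091668 29.917725920677185
```

View pics/s2.png

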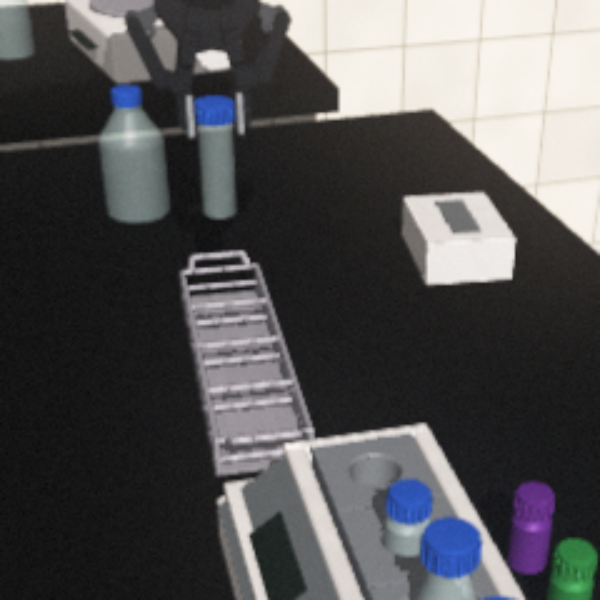

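The picture shows the tube held upright by its cap over the rack's far-left compartment, at crop (218,160). I'll lower it to just above the floor, then touch down gently.

Emit:
jog_arm(commands=[{"xyz": [-0.04, -0.03, 0.2], "roll": 0}, {"xyz": [0, 0, 0.3], "roll": 0}, {"xyz": [0, 0, 0.3], "roll": 0}, {"xyz": [0, 0, 0.3], "roll": 0}, {"xyz": [0, 0, 0.3], "roll": 0}, {"xyz": [0, 0, 0.3], "roll": 0}, {"xyz": [0, 0, 0.15], "roll": 0}, {"xyz": [0, 0, 0.08], "roll": 0}, {"xyz": [0, 0, 0], "roll": 0}, {"xyz": [0, 0, 0], "roll": 0}])

```text
time: 9.4
tool_pos: [541.3, 292.9, 79.8]
tcp_rot: [0.741, 0.672, 0.0, 0.0]
ft_force: [-0.7, 0.4, 0.1]
width: 33.8
finger_force: 29.9
```

Emit:
jog_arm(commands=[{"xyz": [0, 0, 0.02], "roll": 0}, {"xyz": [0, 0, 0.02], "roll": 0}, {"xyz": [0, 0, 0.02], "roll": 0}, {"xyz": [0, 0, 0], "roll": 0}, {"xyz": [0, 0, 0], "roll": 0}])

```text
time: 9.9
tool_pos: [541.0, 292.9, 76.3]
tcp_rot: [0.741, 0.672, -0.0, -0.0]
ft_force: [0.3, 0.8, -0.6]
width: 34.3
finger_force: 29.9
```

Emit:
jog_arm(commands=[{"xyz": [0, 0, 0.02], "roll": 0}, {"xyz": [0, 0, 0.02], "roll": 0}, {"xyz": [0, 0, 0.02], "roll": 0}, {"xyz": [0, 0, 0], "roll": 0}, {"xyz": [0, 0, 0], "roll": 0}])

```text
time: 10.4
tool_pos: [541.2, 293.1, 73.7]
tcp_rot: [0.741, 0.672, 0.0, 0.0]
ft_force: [-2.1, -0.1, 4.8]
width: 34.2
finger_force: 30.4
```

Emit:
jog_arm(commands=[{"xyz": [0, 0, 0], "roll": 0}, {"xyz": [0, 0, 0], "roll": 0}, {"xyz": [0, 0, 0], "roll": 0}, {"xyz": [0, 0, 0], "roll": 0}, {"xyz": [0, 0, 0], "roll": 0}, {"xyz": [0, 0, 0], "roll": 0}, {"xyz": [0, 0, -0.2], "roll": 0}, {"xyz": [0, 0, -0.3], "roll": 0}, {"xyz": [0, 0, -0.4], "roll": 0}, {"xyz": [0, 0, -0.4], "roll": 0}, {"xyz": [0, 0, -0.4], "roll": 0}, {"xyz": [0, 0, -0.2], "roll": -0.6}, {"xyz": [0, 0, 0], "roll": 0}], fingers=1)

```text
time: 11.7
tool_pos: [541.8, 293.4, 170.6]
tcp_rot: [0.726, 0.687, 0.002, 0.0]
ft_force: [0.1, 0.5, -0.2]
width: 85.2
finger_force: 0.0
```

```bash
python3 -c "
from h import *
go(556.5,-155.5,165,-3.2)
im=robot.grab_frame('side'); cv2.imwrite('pics/s3.png',cv2.resize(im[60:300,170:410,::-1],None,fx=2.5,fy=2.5))"
```

```text
t 11.7 pos [541.84 293.35 170.56] head -3.14 units [-8.95  0.78  0.1 ]
roll units 0.014622815063148664
```

View pics/s3.png

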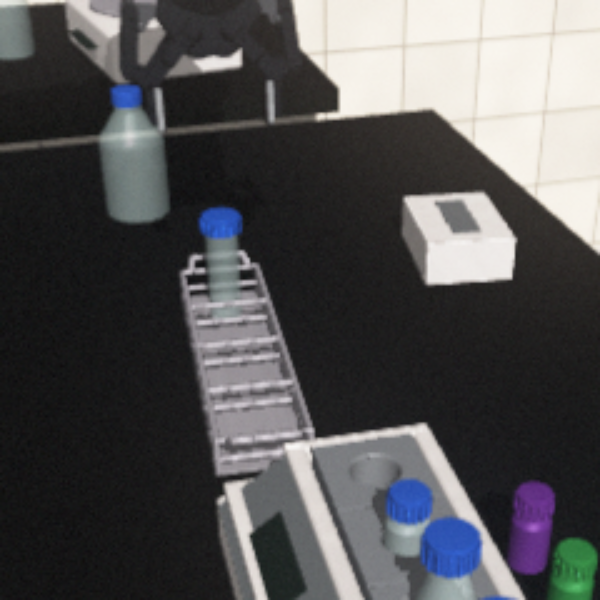

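The tube stands upright in compartment 1 (crop 222,260). The vial is next.

Emit:
jog_arm(commands=[{"xyz": [-0.25, 0.02, 0], "roll": 0}, {"xyz": [-0.4, 0.04, 0], "roll": 0}, {"xyz": [-0.6, 0.05, 0], "roll": 0}, {"xyz": [-0.6, 0.05, 0], "roll": 0}, {"xyz": [-0.6, 0.05, 0], "roll": 0}, {"xyz": [-0.6, 0.05, 0], "roll": 0}, {"xyz": [-0.6, 0.05, 0], "roll": 0}, {"xyz": [-0.6, 0.05, 0], "roll": 0}, {"xyz": [-0.6, 0.05, 0], "roll": 0}, {"xyz": [-0.6, 0.05, 0], "roll": 0}, {"xyz": [-0.6, 0.05, 0], "roll": 0}, {"xyz": [-0.6, 0.05, 0], "roll": 0}, {"xyz": [-0.6, 0.05, 0], "roll": 0}, {"xyz": [-0.6, 0.05, 0], "roll": 0}, {"xyz": [-0.6, 0.07, 0], "roll": 0}, {"xyz": [-0.5, 0.05, 0], "roll": 0}, {"xyz": [0, 0, 0], "roll": 0}, {"xyz": [0, 0, 0], "roll": 0}])

```text
time: 13.55
tool_pos: [554.2, -156.7, 167.6]
tcp_rot: [0.727, 0.686, -0.0, -0.001]
ft_force: [0.2, 0.6, -1.1]
width: 85.1
finger_force: 0.0
```

```bash
python3 -c "
from h import *
go(556.5,-155.2,88,-3.2)"
```

```text
t 13.55 pos [ 554.18 -156.67  167.57] head -3.3 units [0.03 0.05 1.59]
roll units -0.025147498499869414
```

Emit:
jog_arm(commands=[{"xyz": [0.03, 0.05, 0.2], "roll": 0}, {"xyz": [0, 0, 0.3], "roll": 0}, {"xyz": [0, 0, 0.3], "roll": 0}, {"xyz": [0, 0, 0.3], "roll": 0}, {"xyz": [0, 0, 0.3], "roll": 0}, {"xyz": [0, 0, 0.2], "roll": 0}, {"xyz": [0, 0, 0], "roll": 0}, {"xyz": [0, 0, 0], "roll": 0}])

```text
time: 14.35
tool_pos: [557.7, -154.3, 88.5]
tcp_rot: [0.726, 0.687, 0.0, -0.0]
ft_force: [-0.8, 0.5, 0.3]
width: 85.5
finger_force: 0.0
```

Emit:
jog_arm(commands=[{"xyz": [0, 0, 0], "roll": 0}, {"xyz": [0, 0, 0], "roll": 0}, {"xyz": [0, 0, 0], "roll": 0}, {"xyz": [0, 0, 0], "roll": 0}, {"xyz": [0, 0, 0], "roll": 0}, {"xyz": [0, 0, 0], "roll": 0}, {"xyz": [0, 0, 0], "roll": 0}, {"xyz": [0, 0, 0], "roll": 0}, {"xyz": [0, 0, 0], "roll": 0}, {"xyz": [0, 0, 0], "roll": 0}, {"xyz": [0, 0, 0], "roll": 0}], fingers=-1)

```text
time: 15.45
tool_pos: [557.7, -154.8, 88.5]
tcp_rot: [0.727, 0.687, 0.0, 0.0]
ft_force: [-1.0, 0.0, 5.9]
width: 25.1
finger_force: 29.2
```

```bash
python3 -c "
from h import *
go(533.2,222,150,-5.6)"
```

```text
t 15.45 pos [ 557.73 -154.77   88.53] head -3.19 units [ 7.5  -0.91 -1.23]
roll units 0.6026752972931817
```

Emit:
jog_arm(commands=[{"xyz": [0, 0, -0.1], "roll": 0}, {"xyz": [0, 0, -0.2], "roll": 0}, {"xyz": [0, 0, -0.3], "roll": 0}, {"xyz": [0, 0, -0.3], "roll": 0}, {"xyz": [0, 0, -0.2], "roll": 0}, {"xyz": [0, 0, 0], "roll": 0}])

```text
time: 16.05
tool_pos: [558.5, -154.9, 145.0]
tcp_rot: [0.726, 0.687, 0.001, 0.001]
ft_force: [0.5, 0.6, -0.3]
width: 25.2
finger_force: 29.3
```

Emit:
jog_arm(commands=[{"xyz": [0.2, -0.02, 0], "roll": 0}, {"xyz": [0.4, -0.05, 0], "roll": 0}, {"xyz": [0.5, -0.06, 0], "roll": 0}, {"xyz": [0.5, -0.06, 0], "roll": 0}, {"xyz": [0.5, -0.06, 0], "roll": 0}, {"xyz": [0.5, -0.06, 0], "roll": 0}, {"xyz": [0.5, -0.06, 0], "roll": 0}, {"xyz": [0.5, -0.06, 0], "roll": 0}, {"xyz": [0.5, -0.06, 0], "roll": 0}, {"xyz": [0.5, -0.06, 0], "roll": 0}, {"xyz": [0.5, -0.06, 0], "roll": 0}, {"xyz": [0.5, -0.06, 0], "roll": 0}, {"xyz": [0.5, -0.06, 0], "roll": 0}, {"xyz": [0.5, -0.06, 0], "roll": 0}, {"xyz": [0.5, -0.06, 0], "roll": 0}, {"xyz": [0.4, -0.06, 0], "roll": 0}, {"xyz": [0, 0, 0], "roll": 0.6}, {"xyz": [0, 0, 0], "roll": 0}])

```text
time: 17.85
tool_pos: [532.1, 223.1, 142.4]
tcp_rot: [0.741, 0.672, -0.001, -0.0]
ft_force: [-0.5, 0.2, -0.8]
width: 25.3
finger_force: 29.3
```

```bash
python3 -c "
from h import *
go(534.4,222,40.5,-5.6)
print(robot.read_state()['width'],robot.read_state()['finger_force'])
im=robot.grab_frame('side'); cv2.imwrite('pics/s4.png',cv2.resize(im[60:300,170:410,::-1],None,fx=2.5,fy=2.5))"
```

```text
t 17.85 pos [532.14 223.1  142.41] head -5.56 units [-0.02  0.05  2.04]
roll units 0.010961887464205233
25.270835463933814 29.285152045777068
```

View pics/s4.png

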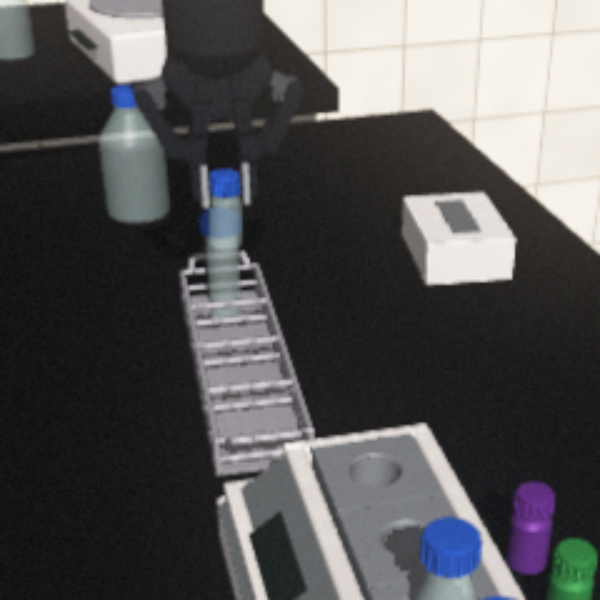

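The vial hangs upright in front of the standing tube (crop 225,200), so I'll lower it.

Emit:
jog_arm(commands=[{"xyz": [-0.02, 0.05, 0.2], "roll": 0}, {"xyz": [0, 0, 0.3], "roll": 0}, {"xyz": [0, 0, 0.3], "roll": 0}, {"xyz": [0, 0, 0.3], "roll": 0}, {"xyz": [0, 0, 0.3], "roll": 0}, {"xyz": [0, 0, 0.3], "roll": 0}, {"xyz": [0, 0, 0.18], "roll": 0}, {"xyz": [0, 0, 0.08], "roll": 0}, {"xyz": [0, 0, 0], "roll": 0}, {"xyz": [0, 0, 0], "roll": 0}])

```text
time: 18.9
tool_pos: [535.8, 221.0, 45.8]
tcp_rot: [0.741, 0.672, 0.0, 0.0]
ft_force: [0.7, 0.0, -0.5]
width: 25.3
finger_force: 29.3
```

Emit:
jog_arm(commands=[{"xyz": [0, 0, 0.02], "roll": 0}, {"xyz": [0, 0, 0.02], "roll": 0}, {"xyz": [0, 0, 0.02], "roll": 0}, {"xyz": [0, 0, 0], "roll": 0}, {"xyz": [0, 0, 0], "roll": 0}])

```text
time: 19.4
tool_pos: [535.5, 221.0, 42.4]
tcp_rot: [0.741, 0.672, 0.0, 0.0]
ft_force: [-0.7, 0.7, 0.7]
width: 25.4
finger_force: 29.3
```

Emit:
jog_arm(commands=[{"xyz": [0, 0, 0.02], "roll": 0}, {"xyz": [0, 0, 0.02], "roll": 0}, {"xyz": [0, 0, 0.02], "roll": 0}, {"xyz": [0, 0, 0.02], "roll": 0}, {"xyz": [0, 0, 0], "roll": 0}, {"xyz": [0, 0, 0], "roll": 0}])

```text
time: 20.0
tool_pos: [535.4, 221.1, 38.5]
tcp_rot: [0.741, 0.672, 0.0, -0.0]
ft_force: [-2.2, 0.4, 4.6]
width: 25.3
finger_force: 29.7
```

Emit:
jog_arm(commands=[{"xyz": [0, 0, 0], "roll": 0}, {"xyz": [0, 0, 0], "roll": 0}, {"xyz": [0, 0, 0], "roll": 0}, {"xyz": [0, 0, 0], "roll": 0}, {"xyz": [0, 0, 0], "roll": 0}, {"xyz": [0, 0, 0], "roll": 0}, {"xyz": [0, 0, 0], "roll": 0}, {"xyz": [0, 0, -0.2], "roll": 0}, {"xyz": [0, 0, -0.4], "roll": 0}, {"xyz": [0, 0, -0.5], "roll": 0}, {"xyz": [0, 0, -0.5], "roll": 0}, {"xyz": [0, 0, -0.5], "roll": 0}, {"xyz": [0, 0, -0.4], "roll": 0}, {"xyz": [0, 0, -0.2], "roll": -0.6}, {"xyz": [0, 0, 0], "roll": 0}], fingers=1)

```text
time: 21.5
tool_pos: [536.3, 221.3, 175.5]
tcp_rot: [0.726, 0.687, 0.001, 0.001]
ft_force: [-0.4, -0.2, 0.7]
width: 85.2
finger_force: 0.0
```

```bash
python3 -c "
from h import *
go(552.5,-227,165,-3.2)"
```

```text
t 21.5 pos [536.28 221.34 175.52] head -3.14 units [-8.94  0.81  0.2 ]
roll units 0.014435486653656682
```

Emit:
jog_arm(commands=[{"xyz": [-0.25, 0.02, 0], "roll": 0}, {"xyz": [-0.4, 0.04, 0], "roll": 0}, {"xyz": [-0.6, 0.06, 0], "roll": 0}, {"xyz": [-0.6, 0.06, 0], "roll": 0}, {"xyz": [-0.6, 0.06, 0], "roll": 0}, {"xyz": [-0.6, 0.06, 0], "roll": 0}, {"xyz": [-0.6, 0.06, 0], "roll": 0}, {"xyz": [-0.6, 0.06, 0], "roll": 0}, {"xyz": [-0.6, 0.06, 0], "roll": 0}, {"xyz": [-0.6, 0.06, 0], "roll": 0}, {"xyz": [-0.6, 0.06, 0], "roll": 0}, {"xyz": [-0.6, 0.06, 0], "roll": 0}, {"xyz": [-0.6, 0.06, 0], "roll": 0}, {"xyz": [-0.6, 0.06, 0], "roll": 0}, {"xyz": [-0.6, 0.06, 0], "roll": 0}, {"xyz": [-0.45, 0.05, 0], "roll": 0}, {"xyz": [0, 0, 0], "roll": 0}, {"xyz": [0, 0, 0], "roll": 0}])

```text
time: 23.3
tool_pos: [554.3, -226.2, 172.5]
tcp_rot: [0.727, 0.686, -0.0, -0.001]
ft_force: [0.7, 0.0, -0.1]
width: 85.3
finger_force: 0.0
```

```bash
python3 -c "
from h import *
go(552.5,-226.7,111,-3.2)
im=robot.grab_frame('top')
for (c,s) in blobs(im,(100,120,60),(130,255,255),40): print(c,s[4],ray('top',[c],95)[0],ray('top',[c],56)[0])"
```

```text
t 23.3 pos [ 554.31 -226.23  172.51] head -3.3 units [-0.01 -0.03  1.23]
roll units -0.02383034993675537
[428.61 249.79] 137 [ 551.82 -229.64   95.  ] [ 554.26 -237.38   56.  ]
[163.4  262.69] 241 [540.71 291.59  95.  ] [542.76 301.76  56.  ]
[202.51 266.2 ] 117 [531.93 213.81  95.  ] [533.68 221.3   56.  ]
[ 26.38 285.27] 266 [501.42 579.13  95.  ] [502.13 599.18  56.  ]
```

Both placed vessels measure within 3 mm of their compartment centres. I'll go down on the flask.

Emit:
jog_arm(commands=[{"xyz": [0, -0.03, 0.2], "roll": 0}, {"xyz": [0, 0, 0.3], "roll": 0}, {"xyz": [0, 0, 0.3], "roll": 0}, {"xyz": [0, 0, 0.3], "roll": 0}, {"xyz": [0, 0, 0.15], "roll": 0}, {"xyz": [0, 0, 0], "roll": 0}, {"xyz": [0, 0, 0], "roll": 0}])

```text
time: 24.05
tool_pos: [553.8, -225.4, 111.2]
tcp_rot: [0.726, 0.687, 0.0, 0.0]
ft_force: [-0.1, -0.1, -0.7]
width: 85.4
finger_force: 0.0
```

Emit:
jog_arm(commands=[{"xyz": [0, 0, 0], "roll": 0}, {"xyz": [0, 0, 0], "roll": 0}, {"xyz": [0, 0, 0], "roll": 0}, {"xyz": [0, 0, 0], "roll": 0}, {"xyz": [0, 0, 0], "roll": 0}, {"xyz": [0, 0, 0], "roll": 0}, {"xyz": [0, 0, 0], "roll": 0}, {"xyz": [0, 0, 0], "roll": 0}, {"xyz": [0, 0, 0], "roll": 0}, {"xyz": [0, 0, 0], "roll": 0}, {"xyz": [0, 0, 0], "roll": 0}], fingers=-1)

```text
time: 25.15
tool_pos: [553.8, -225.8, 111.0]
tcp_rot: [0.727, 0.687, 0.0, 0.0]
ft_force: [-0.3, 0.4, 5.7]
width: 28.8
finger_force: 29.5
```

```bash
python3 -c "
from h import *
go(526.9,150.4,175,-5.6)"
```

```text
t 25.15 pos [ 553.78 -225.76  111.01] head -3.19 units [ 7.48 -0.95 -1.28]
roll units 0.6026648689409839
```

Emit:
jog_arm(commands=[{"xyz": [0, 0, -0.1], "roll": 0}, {"xyz": [0, 0, -0.2], "roll": 0}, {"xyz": [0, 0, -0.3], "roll": 0}, {"xyz": [0, 0, -0.3], "roll": 0}, {"xyz": [0, 0, -0.2], "roll": 0}, {"xyz": [0, 0, 0], "roll": 0}])

```text
time: 25.75
tool_pos: [554.4, -226.0, 167.5]
tcp_rot: [0.727, 0.687, 0.001, 0.001]
ft_force: [0.2, 0.1, -0.5]
width: 29.1
finger_force: 29.7
```

Emit:
jog_arm(commands=[{"xyz": [0.2, -0.02, 0], "roll": 0}, {"xyz": [0.4, -0.05, 0], "roll": 0}, {"xyz": [0.5, -0.06, 0], "roll": 0}, {"xyz": [0.5, -0.06, 0], "roll": 0}, {"xyz": [0.5, -0.06, 0], "roll": 0}, {"xyz": [0.5, -0.06, 0], "roll": 0}, {"xyz": [0.5, -0.06, 0], "roll": 0}, {"xyz": [0.5, -0.06, 0], "roll": 0}, {"xyz": [0.5, -0.06, 0], "roll": 0}, {"xyz": [0.5, -0.06, 0], "roll": 0}, {"xyz": [0.5, -0.06, 0], "roll": 0}, {"xyz": [0.5, -0.06, 0], "roll": 0}, {"xyz": [0.5, -0.06, 0], "roll": 0}, {"xyz": [0.5, -0.06, 0], "roll": 0}, {"xyz": [0.5, -0.06, 0], "roll": 0}, {"xyz": [0.4, -0.06, 0], "roll": 0}, {"xyz": [0, 0, 0], "roll": 0.6}, {"xyz": [0, 0, 0], "roll": 0}])

```text
time: 27.55
tool_pos: [528.2, 152.1, 165.0]
tcp_rot: [0.741, 0.672, -0.001, -0.0]
ft_force: [-0.7, -0.3, 0.1]
width: 28.8
finger_force: 29.7
```

```bash
python3 -c "
from h import *
go(526.9,150.4,63,-5.6)
print(robot.read_state()['width'],robot.read_state()['finger_force'])
im=robot.grab_frame('side'); cv2.imwrite('pics/s5.png',cv2.resize(im[60:300,170:410,::-1],None,fx=2.5,fy=2.5))"
```

```text
t 27.55 pos [528.16 152.1  164.98] head -5.55 units [-0.04 -0.02  2.04]
roll units 0.01131872489199992
28.81970522379063 29.68718647956848
```

View pics/s5.png

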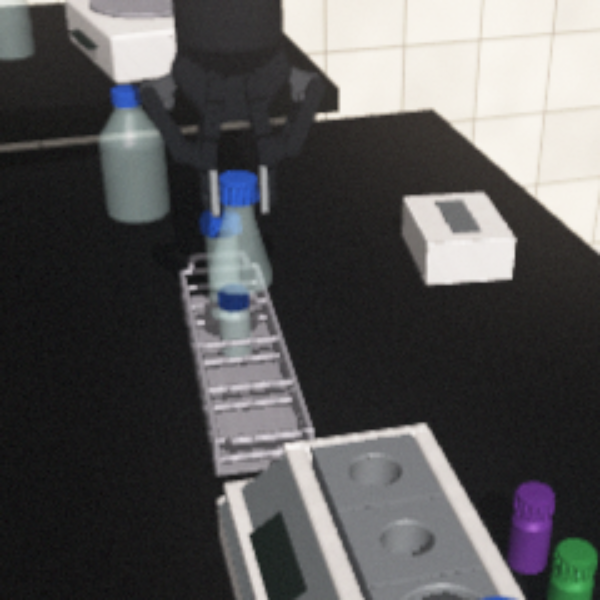

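The flask is held upright (crop 240,230), and the tube and vial stand in compartments 1 and 2. I'll lower it.

Emit:
jog_arm(commands=[{"xyz": [-0.04, -0.02, 0.2], "roll": 0}, {"xyz": [0, 0, 0.3], "roll": 0}, {"xyz": [0, 0, 0.3], "roll": 0}, {"xyz": [0, 0, 0.3], "roll": 0}, {"xyz": [0, 0, 0.3], "roll": 0}, {"xyz": [0, 0, 0.3], "roll": 0}, {"xyz": [0, 0, 0.2], "roll": 0}, {"xyz": [0, 0, 0.1], "roll": 0}, {"xyz": [0, 0, 0], "roll": 0}, {"xyz": [0, 0, 0], "roll": 0}])

```text
time: 28.6
tool_pos: [528.1, 149.3, 66.2]
tcp_rot: [0.741, 0.672, 0.0, 0.0]
ft_force: [-0.7, 0.2, -0.3]
width: 29.1
finger_force: 29.7
```

Emit:
jog_arm(commands=[{"xyz": [0, 0, 0.02], "roll": 0}, {"xyz": [0, 0, 0.02], "roll": 0}, {"xyz": [0, 0, 0.02], "roll": 0}, {"xyz": [0, 0, 0.02], "roll": 0}, {"xyz": [0, 0, 0], "roll": 0}, {"xyz": [0, 0, 0], "roll": 0}])

```text
time: 29.2
tool_pos: [527.9, 149.4, 61.8]
tcp_rot: [0.741, 0.672, -0.0, -0.0]
ft_force: [-0.3, -0.1, -0.7]
width: 28.9
finger_force: 29.7
```

Emit:
jog_arm(commands=[{"xyz": [0, 0, 0.02], "roll": 0}, {"xyz": [0, 0, 0.01], "roll": 0}, {"xyz": [0, 0, 0], "roll": 0}, {"xyz": [0, 0, 0], "roll": 0}])

```text
time: 29.6
tool_pos: [528.1, 149.5, 60.9]
tcp_rot: [0.741, 0.672, 0.0, 0.0]
ft_force: [-4.1, 0.4, 11.2]
width: 29.0
finger_force: 30.6
```

Emit:
jog_arm(commands=[{"xyz": [0, 0, 0], "roll": 0}, {"xyz": [0, 0, 0], "roll": 0}, {"xyz": [0, 0, 0], "roll": 0}, {"xyz": [0, 0, 0], "roll": 0}, {"xyz": [0, 0, 0], "roll": 0}, {"xyz": [0, 0, 0], "roll": 0}, {"xyz": [0, 0, 0], "roll": 0}, {"xyz": [0, 0, -0.2], "roll": 0}, {"xyz": [0, 0, -0.3], "roll": 0}, {"xyz": [0, 0, -0.5], "roll": 0}, {"xyz": [0, 0, -0.5], "roll": 0}, {"xyz": [0, 0, -0.5], "roll": 0}, {"xyz": [0, 0, -0.2], "roll": -0.6}, {"xyz": [0, 0, 0], "roll": 0}], fingers=1)

```text
time: 31.0
tool_pos: [528.8, 149.6, 172.5]
tcp_rot: [0.726, 0.687, 0.001, 0.001]
ft_force: [-0.1, -0.6, -0.5]
width: 85.7
finger_force: 0.0
```

```bash
python3 -c "
from h import *
go(548.5,-298.7,170,-3.2)"
```

```text
t 31.0 pos [528.83 149.61 172.53] head -3.14 units [-8.93  0.88  0.04]
roll units 0.014640868100332938
```

Emit:
jog_arm(commands=[{"xyz": [-0.25, 0.02, 0], "roll": 0}, {"xyz": [-0.4, 0.04, 0], "roll": 0}, {"xyz": [-0.6, 0.06, 0], "roll": 0}, {"xyz": [-0.6, 0.06, 0], "roll": 0}, {"xyz": [-0.6, 0.06, 0], "roll": 0}, {"xyz": [-0.6, 0.06, 0], "roll": 0}, {"xyz": [-0.6, 0.06, 0], "roll": 0}, {"xyz": [-0.6, 0.06, 0], "roll": 0}, {"xyz": [-0.6, 0.06, 0], "roll": 0}, {"xyz": [-0.6, 0.06, 0], "roll": 0}, {"xyz": [-0.6, 0.06, 0], "roll": 0}, {"xyz": [-0.6, 0.06, 0], "roll": 0}, {"xyz": [-0.6, 0.06, 0], "roll": 0}, {"xyz": [-0.6, 0.06, 0], "roll": 0}, {"xyz": [-0.6, 0.06, 0], "roll": 0}, {"xyz": [-0.45, 0.05, 0], "roll": 0}, {"xyz": [0, 0, 0], "roll": 0}, {"xyz": [0, 0, 0], "roll": 0}])

```text
time: 32.8
tool_pos: [546.7, -297.8, 169.3]
tcp_rot: [0.727, 0.687, -0.0, -0.001]
ft_force: [0.7, -0.1, 0.3]
width: 85.1
finger_force: 0.0
```

```bash
python3 -c "
from h import *
go(548.5,-298.7,116,-3.2)"
```

```text
t 32.8 pos [ 546.67 -297.81  169.31] head -3.29 units [-0.02  0.04  1.07]
roll units -0.02268345024587859
```

Emit:
jog_arm(commands=[{"xyz": [-0.02, 0.03, 0.2], "roll": 0}, {"xyz": [0, 0, 0.3], "roll": 0}, {"xyz": [0, 0, 0.3], "roll": 0}, {"xyz": [0, 0, 0.2], "roll": 0}, {"xyz": [0, 0, 0.08], "roll": 0}, {"xyz": [0, 0, 0], "roll": 0}, {"xyz": [0, 0, 0], "roll": 0}])

```text
time: 33.5
tool_pos: [549.3, -298.5, 116.8]
tcp_rot: [0.726, 0.687, 0.0, 0.0]
ft_force: [0.1, 0.0, 0.6]
width: 85.6
finger_force: 0.0
```

Emit:
jog_arm(commands=[{"xyz": [0, 0, 0], "roll": 0}, {"xyz": [0, 0, 0], "roll": 0}, {"xyz": [0, 0, 0], "roll": 0}, {"xyz": [0, 0, 0], "roll": 0}, {"xyz": [0, 0, 0], "roll": 0}, {"xyz": [0, 0, 0], "roll": 0}, {"xyz": [0, 0, 0], "roll": 0}, {"xyz": [0, 0, 0], "roll": 0}, {"xyz": [0, 0, 0], "roll": 0}, {"xyz": [0, 0, 0], "roll": 0}, {"xyz": [0, 0, 0], "roll": 0}], fingers=-1, squeeze=35)

```text
time: 34.6
tool_pos: [549.1, -298.6, 116.7]
tcp_rot: [0.727, 0.687, 0.0, 0.0]
ft_force: [-1.0, -0.5, 5.7]
width: 37.2
finger_force: 34.9
```

```bash
python3 -c "
from h import *
go(520,78.7,175,-5.6)"
```

```text
t 34.6 pos [ 549.11 -298.64  116.65] head -3.19 units [ 7.5  -1.   -1.17]
roll units 0.6017839796729127
```

Standing height in the rack should be a TCP of about 66.7.

Emit:
jog_arm(commands=[{"xyz": [0, 0, -0.1], "roll": 0}, {"xyz": [0, 0, -0.2], "roll": 0}, {"xyz": [0, 0, -0.3], "roll": 0}, {"xyz": [0, 0, -0.3], "roll": 0}, {"xyz": [0, 0, -0.2], "roll": 0}, {"xyz": [0, 0, 0], "roll": 0}])

```text
time: 35.2
tool_pos: [549.7, -298.9, 173.0]
tcp_rot: [0.727, 0.687, 0.0, 0.001]
ft_force: [0.8, 0.1, -0.5]
width: 37.0
finger_force: 35.1
```

Emit:
jog_arm(commands=[{"xyz": [0.2, -0.02, 0], "roll": 0}, {"xyz": [0.4, -0.05, 0], "roll": 0}, {"xyz": [0.5, -0.07, 0], "roll": 0}, {"xyz": [0.5, -0.07, 0], "roll": 0}, {"xyz": [0.5, -0.07, 0], "roll": 0}, {"xyz": [0.5, -0.07, 0], "roll": 0}, {"xyz": [0.5, -0.07, 0], "roll": 0}, {"xyz": [0.5, -0.07, 0], "roll": 0}, {"xyz": [0.5, -0.07, 0], "roll": 0}, {"xyz": [0.5, -0.07, 0], "roll": 0}, {"xyz": [0.5, -0.07, 0], "roll": 0}, {"xyz": [0.5, -0.07, 0], "roll": 0}, {"xyz": [0.5, -0.07, 0], "roll": 0}, {"xyz": [0.5, -0.07, 0], "roll": 0}, {"xyz": [0.5, -0.07, 0], "roll": 0}, {"xyz": [0.4, -0.05, 0], "roll": 0}, {"xyz": [0, 0, 0], "roll": 0.6}, {"xyz": [0, 0, 0], "roll": 0}])

```text
time: 37.0
tool_pos: [517.5, 79.6, 170.5]
tcp_rot: [0.741, 0.672, -0.001, -0.0]
ft_force: [-0.2, 1.4, -1.0]
width: 37.1
finger_force: 35.2
```

```bash
python3 -c "
from h import *
go(520,78.7,68.7,-5.6)
print(robot.read_state()['width'],robot.read_state()['finger_force'])
im=robot.grab_frame('side'); cv2.imwrite('pics/s6.png',cv2.resize(im[60:300,170:410,::-1],None,fx=2.5,fy=2.5))"
```

```text
t 37.0 pos [517.55  79.64 170.53] head -5.56 units [-0.01  0.05  2.04]
roll units 0.011131578964558742
37.13710175787981 35.20127040683292
```

View pics/s6.png

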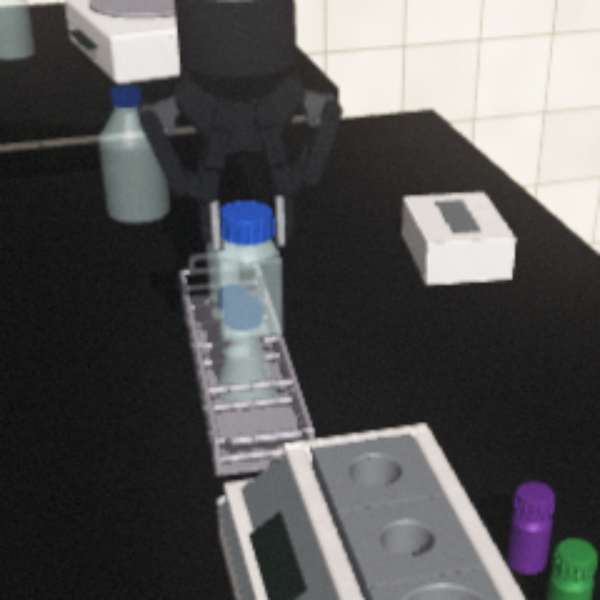

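The square bottle hangs upright (crop 248,260) in front of the standing flask. I'll lower it.

Emit:
jog_arm(commands=[{"xyz": [0, 0.03, 0.2], "roll": 0}, {"xyz": [0, 0, 0.3], "roll": 0}, {"xyz": [0, 0, 0.3], "roll": 0}, {"xyz": [0, 0, 0.3], "roll": 0}, {"xyz": [0, 0, 0.3], "roll": 0}, {"xyz": [0, 0, 0.3], "roll": 0}, {"xyz": [0, 0, 0.2], "roll": 0}, {"xyz": [0, 0, 0.1], "roll": 0}, {"xyz": [0, 0, 0], "roll": 0}, {"xyz": [0, 0, 0], "roll": 0}])

```text
time: 38.05
tool_pos: [520.2, 78.6, 71.7]
tcp_rot: [0.741, 0.672, 0.0, 0.0]
ft_force: [0.2, 0.1, -1.0]
width: 36.4
finger_force: 35.2
```

Emit:
jog_arm(commands=[{"xyz": [0, 0, 0.02], "roll": 0}, {"xyz": [0, 0, 0.02], "roll": 0}, {"xyz": [0, 0, 0.02], "roll": 0}, {"xyz": [0, 0, 0.02], "roll": 0}, {"xyz": [0, 0, 0], "roll": 0}, {"xyz": [0, 0, 0], "roll": 0}])

```text
time: 38.65
tool_pos: [519.9, 78.6, 67.3]
tcp_rot: [0.741, 0.672, -0.0, -0.0]
ft_force: [-0.1, -0.6, -0.9]
width: 36.9
finger_force: 35.2
```

Emit:
jog_arm(commands=[{"xyz": [0, 0, 0.02], "roll": 0}, {"xyz": [0, 0, 0], "roll": 0}, {"xyz": [0, 0, 0], "roll": 0}])

```text
time: 38.95
tool_pos: [520.1, 78.7, 66.7]
tcp_rot: [0.741, 0.672, 0.0, 0.0]
ft_force: [-1.7, 0.1, 5.2]
width: 36.6
finger_force: 35.9
```

It has touched down at the predicted height, so I'll release it and rise clear.

Emit:
jog_arm(commands=[{"xyz": [0, 0, 0], "roll": 0}, {"xyz": [0, 0, 0], "roll": 0}, {"xyz": [0, 0, 0], "roll": 0}, {"xyz": [0, 0, 0], "roll": 0}, {"xyz": [0, 0, 0], "roll": 0}, {"xyz": [0, 0, 0], "roll": 0}, {"xyz": [0, 0, 0], "roll": 0}, {"xyz": [0, 0, -0.2], "roll": 0}, {"xyz": [0, 0, -0.3], "roll": 0}, {"xyz": [0, 0, -0.5], "roll": 0}, {"xyz": [0, 0, -0.5], "roll": 0}, {"xyz": [0, 0, -0.5], "roll": 0}, {"xyz": [0, 0, -0.3], "roll": 0}, {"xyz": [-0.3, 0, -0.3], "roll": 0}, {"xyz": [-0.5, 0, 0], "roll": 0}, {"xyz": [-0.5, 0, 0], "roll": 0}, {"xyz": [-0.5, 0, 0], "roll": 0}, {"xyz": [-0.5, 0, 0], "roll": 0}, {"xyz": [-0.3, 0, 0], "roll": 0}, {"xyz": [0, 0, 0], "roll": 0}], fingers=1)

```text
time: 40.95
tool_pos: [507.2, -52.1, 196.8]
tcp_rot: [0.741, 0.671, 0.0, 0.0]
ft_force: [0.3, 0.3, -0.2]
width: 85.2
finger_force: 0.0
```

```bash
python3 - <<'E'
from h import *
im=robot.grab_frame('top'); sd=robot.grab_frame('side')
c=np.array([529.63,186.19]); a=np.radians(-5.63); ex=np.array([np.cos(a),np.sin(a)]); ey=np.array([-np.sin(a),np.cos(a)])
b=sorted([x[0] for x in blobs(im,(100,120,60),(130,255,255),40) if 100<x[0][0]<310],key=lambda p:p[0])
for p,z in zip(b,(95,56,80,84)):
    q=ray('top',[p],z)[0]; print(p,q,"rack xy",(q[:2]-c)@ex,(q[:2]-c)@ey)
cv2.imwrite('pics/e.png',np.hstack([cv2.resize(im[220:320,130:330,::-1],(400,200)),cv2.resize(sd[120:320,200:400,::-1],(400,400))[100:300]]))
E
```

```text
[163.11 262.82] [540.47 292.17  95.  ] rack xy 0.38675280801929723 106.52759346941454
[202.45 266.02] [534.05 221.43  56.  ] rack xy 0.9377293809308727 35.5050521522567
[236.97 268.63] [526.05 148.13  80.  ] rack xy 0.17593686834803757 -38.228426142036184
[271.82 271.42] [518.64  79.06  84.  ] rack xy -0.42980068264517257 -107.68784052610097
```

View pics/e.png

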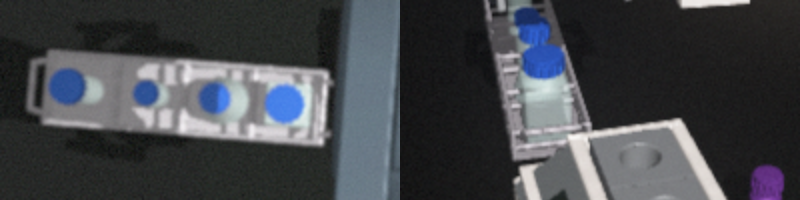

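All four stand upright in the rack in the order tube, vial, flask, square: top view crop (68,87), (146,93), (214,98) and (285,103). Each is within 3 mm of its compartment's centre, and the gripper is clear, so I'm handing in.

```bash
python3 -c "
from station import robot
print(robot.hand_in())"
```

```text
the job is handed in; nothing more can be done
None
```

The tube, vial, flask and square bottle now stand upright in rack compartments 1 to 4, in the same left-to-right order as in the bath, and the job was handed in at about 41 s; the hand-in call did not return a verdict.

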